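# Hold the round pedal bin open, then let it shut softly

### The job

Open the round pedal bin so that I can look inside: press its pedal all the way down until the lid stands up, and keep it there for a good two seconds. Then ease the pedal back up so that the lid comes down softly and shuts without slamming, and leave the box-shaped bin shut.

Things in the scene. Friction and masses are not known exactly. Their poses are not given: they have to be found in the camera images.
- round_pedal: Pedal of the round steel bin (162 mm across, 210 mm high, fixed, domed lid; the box-shaped bin nearby has the same pedal): a lever at its foot, pointing to the robot within 26 degrees. Origin on the pedal's hinge, 45 mm above the worktop, 50 mm inside the bin's front; -x runs along the lever to the pad, z up. Pressing swings it 0.28 rad to a hard stop: it takes 5 to 9 N and springs back.
- round_pad (a point): Middle of the rubber top of the round bin's pedal pad, the place to press straight down. Pad 46 mm along the lever, 48 mm wide. This point lies 130 mm from the pedal's hinge, 80 mm in front of the bin, 64 mm above the worktop when up and 28 mm at the stop, still clear of the worktop. Axes as the pedal's.
- round_lid (a joint): Angle of the round bin's lid (rad), linked to its pedal: 0 shut, 1.2 with the pedal at its stop (4.3 times the pedal's angle); 0.9 and more counts as standing up. Its hinge is at the back, the edge over the pedal rises. It shuts softly when the pad is let up at 20 to 50 mm/s; let go, it slams.
- box_lid (a joint): Angle of the box-shaped bin's lid (rad), worked by its own pedal in the same way: 0 shut. To stay shut. This bin is as high as the round one, with a square body 156 mm wide.

How it is judged:
On the way, in this order (a step that is already met when the one before it is completed fails the run):
1. the round bin's lid is held up by a finger on its pedal for 1.5 s (value of joint round_lid above 0.9 rad and contact force between round_pedal and the fingers above 0.5 N), for 1.5 s.
2. the round bin's lid is shut again (value of joint round_lid below 0.06 rad), for 0.2 s.
At the end, for the whole second after the job is handed in: Both lids are shut (within 0.06 rad), after the round bin's lid has been held up (0.9 rad or more) by its pedal for at least 1.5 s and let down without slamming (value of joint each of round_lid, box_lid below 0.06 rad); the robot touches nothing.
It fails at once if the round bin's lid falls faster than 4 rad/s (slams) (velocity of joint round_lid below -4 rad/s).
It fails at once if the box-shaped bin is opened (lid over 0.2 rad) (value of joint box_lid above 0.2 rad).
It also fails if it takes over 40 s, if anything falls off the work surface, if the arm or the gripper's body presses on something with over 40 N, if the wrist force passes 120 N, or if a joint passes its speed limit or range.

### The arm

A 6-joint arm with a two-finger parallel gripper is mounted at the origin on a cart in front of the work surface, level with it; the furniture and walls round the work are solid. World frame = base frame: x ahead of the robot, y to its left, z up, the work surface at z = 0. Lengths are in m, angles in rad, forces in N, time in s.
With the tool pointing down it reaches from about 0.375 to 0.925 m from the base axis. Payload 5.7 kg.
Tool frame: the origin (TCP) lies on the centre line of the jaws, within the pads' length; the fingertips stand 19 mm ahead of it and the grasp point (between the pads) is the TCP; z points along the fingers, y is the line along which they close (so a half turn about z gives the same grasp; the last joint's range is limited). The gripper opens to 88 mm and grips with 3 to 60 N. Pads are 20 mm wide; open, the fingers measure 115 mm over their backs; the gripper's body (75 mm by 178 mm) begins 61 mm behind the grasp point.
Start: joints at [-1.375, 0.359, 1.51, -0, 1.272, -0.115], TCP at [0.183, -0.571, 0.242] pointing down, gripper open.
Joint ranges: [-2.97, 2.97], [-1.01, 2.36], [0.21, 2.38], [-0.96, 4.11], [0.2, 2.71], [-2.98, 2.98]. Speed limits (rad/s): [2.39, 2.39, 3.14, 3.14, 3.14, 3.14].

### API

Orientations are given as a unit quaternion [x, y, z, w].
In Python, from rig import sensors, cams, workorder gives the robot as it stands.
- The arm moves only by the shell command python3 -m creep 'ROWS'. ROWS is JSON, one flat list of numbers, 5 for each row, row after row: the closure, from -1 (fully open) to 1 (shut), then the shift along the tool's x, y, z normalised to -1 to 1, where 1 is 1000 mm, then the turn about the tool's z normalised to -1 to 1, where 1 is 30 degrees. In form: [jaw, dx, dy, dz, twist, jaw, dx, dy, dz, twist, ...]. A call has 1 to 5 rows; each row is the pose to reach, as a shift and turn from the pose commanded when the call began, along the tool's axes at that moment; what a row does not reach only later rows make up. A row lasts 1/10 s, in which the tool goes at most 50 mm and 8.59 degrees, less where a joint would pass 70% of its speed; a pose out of reach is approached as far as the arm can. A call with a number of a shift or a turn outside -1 to 1 is refused whole. A call with a gripper value outside its range is refused whole. The fingers move at their own pace and stop on an object; the grip force is fixed at half the most. Time passes only in rows, so rows that repeat a pose let the fingers close. It gives the time, the measured TCP pose, the force, the opening and the grip force at its end, in the units of the state.
- sensors.state(): the state, without advancing time (a new reading comes with each control period).
- cams.grab_frame(name): name is "scene" or "top" or "wrist"; returns a dict with "frame" (400x640x3 uint8, blue, green, red), "fx", "fy", "cx", "cy" (pixels), "view" (4x4, takes a point from world to camera coordinates). Camera axes: x right, y down, z forward; pixel columns grow to the right and rows downward; lengths in m; the calibration is good to about 2 mm. A picture is of the moment at which its call begins. There is no depth.
- workorder.finish_job(): hands the job in; it is judged then, once.
The state is a dict: "time": time; "q": joint angles; "joint_vel": joint speeds; "joint_torque": joint torques, N m; "tcp_pos": TCP position; "tool_rot": TCP orientation; "ft_force": force on the tool from outside, world axes, zero at the start; "wrist_torque": the same for the moment, N m; "width": opening from 0.0 (shut) to 1.0 (fully open); "grasp_force": force on a finger pad.
Only numpy, scipy, OpenCV 4.12 (cv2) and the standard library are available. Lean on these libraries where they do the work, as an engineer would, in place of code of your own. Each camera call takes 0.05 s, during which the arm holds its last target. There are 200 camera calls.

## Working session

There is one attempt and no reset: what is moved stays moved. The work goes in short steps, Python scripts to look and compute and a shell command to move; the robot and the scene stay as the last step left them, time stands still between calls to the robot, and variables do not carry over. Pictures are saved under pics/ and viewed, at most 10 in all, crops included, and the job is handed in when it is done.

```bash
mkdir -p pics; cat > h.py <<'E'
import numpy as np,cv2
from rig import sensors,cams
from scipy.spatial.transform import Rotation as R
def ray(c,u,v):
    V=np.array(c["view"]);d=np.array([(u-c["cx"])/c["fx"],(v-c["cy"])/c["fy"],1]);Rm=V[:3,:3]
    return -Rm.T@V[:3,3],Rm.T@d
def onz(c,u,v,z):
    o,d=ray(c,u,v);return o+d*(z-o[2])/d[2]
def px(c,p):
    q=np.array(c["view"])@np.r_[p,1];return c["fx"]*q[0]/q[2]+c["cx"],c["fy"]*q[1]/q[2]+c["cy"]
E
python3 - <<'E'
from h import *
import pickle
s=sensors.state();print(s["time"],s["tcp_pos"],R.from_quat(s["tool_rot"]).as_matrix().round(3),s["ft_force"])
C={}
for n in("scene","top"):
    c=cams.grab_frame(n);C[n]=c;cv2.imwrite(f"pics/{n}.png",c["frame"]);print(n,ray(c,320,200))
pickle.dump(C,open("c.pkl","wb"))
E
```

```text
0.0 [ 0.18336958 -0.57059232  0.24078866] [[ 0.952  0.306 -0.   ]
 [ 0.306 -0.952  0.002]
 [ 0.    -0.002 -1.   ]] [-0.43900613 -0.64598843  0.25160956]
scene (array([-0.09434331,  0.83892081,  0.67445506]), array([ 0.55489344, -0.71486647, -0.42596517]))
top (array([ 0.37867637, -0.03663852,  1.04905723]), array([ 0.20863738,  0.0037939 , -0.97801316]))
```

View pics/scene.png

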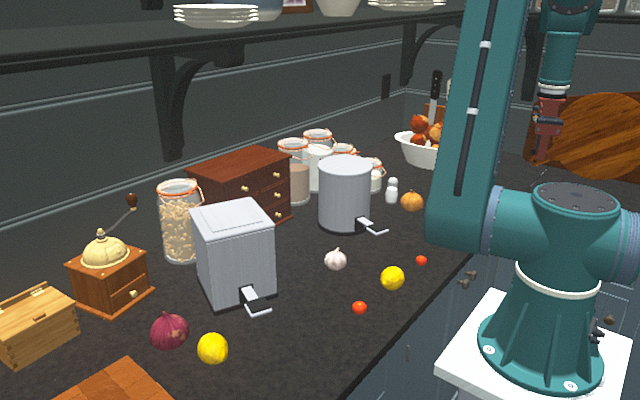

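View pics/top.png

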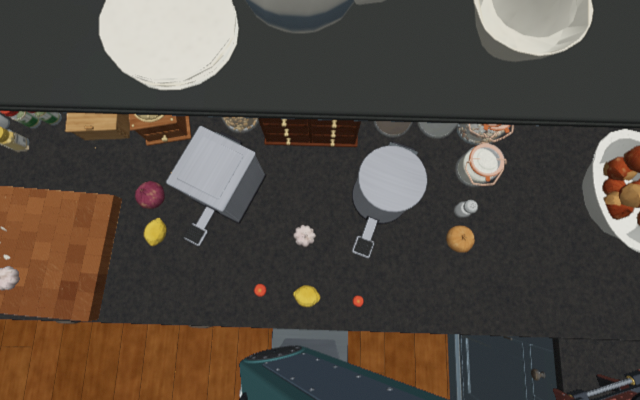

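The top view shows the round bin's lid at about (392,178) and its pad at about (364,246). The box bin's pad is at about (197,233). In the scene view the round bin's pad is at about (375,230). I'll zoom in on the round pad in both views.

```bash
python3 - <<'E'
from h import *
import pickle
C=pickle.load(open("c.pkl","rb"))
a=cv2.resize(C["top"]["frame"][205:265,335:395],None,fx=6,fy=6,interpolation=cv2.INTER_NEAREST)
b=cv2.resize(C["scene"]["frame"][205:245,345:395],None,fx=8,fy=8,interpolation=cv2.INTER_NEAREST)
o=np.zeros((360,780,3),np.uint8);o[:,:360]=a;o[:320,370:770]=b
cv2.imwrite("pics/crop.png",o)
c=C["top"];print(onz(c,364,246,.064),onz(c,392,178,.21))
E
```

```text
[ 0.46928403 -0.15186811  0.064     ] [ 0.61505584 -0.19854539  0.21      ]
```

View pics/crop.png

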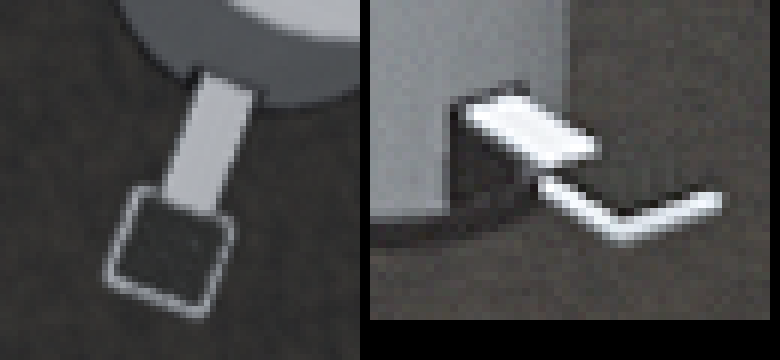

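The pad is a dark rubber square with a light rim. Its centre is at about top (363.3,246.7) and scene (377,229). I'll triangulate it and check the result.

```bash
python3 - <<'E'
from h import *
import pickle
C=pickle.load(open("c.pkl","rb"));t,sc=C["top"],C["scene"]
o1,d1=ray(t,363.3,246.7);o2,d2=ray(sc,377.2,228.8)
k=np.linalg.lstsq(np.c_[d1,-d2],o2-o1,rcond=None)[0];p1=o1+k[0]*d1;p2=o2+k[1]*d2
print("tri",p1,p2)
p=onz(t,363.3,246.7,.064);print("pad",p)
# lever direction from edges: pad centre to lever at the body
f=lambda x,y:onz(t,335+x/6,205+y/6,.06)
cs=[f(137,188),f(234,216),f(202,316),f(107,283)]
print("sides",[np.linalg.norm(cs[i]-cs[i-1]).round(4) for i in range(4)])
for a in (f(228,78)-f(190,205),cs[0]-cs[3],cs[1]-cs[2],onz(t,392,178,.225)-p):print(np.degrees(np.arctan2(a[1],a[0])),np.linalg.norm(a[:2]))
s=sensors.state();M=R.from_quat(s["tool_rot"]).as_matrix()
print("shift tool",M.T@(np.r_[p[:2],.16]-s["tcp_pos"]),"yaw",np.degrees(np.arctan2(M[1,0],M[0,0])))
E
```

```text
tri [ 0.46814254 -0.15100161  0.05572627] [ 0.47126722 -0.14926408  0.05580765]
pad [ 0.46739735 -0.15004904  0.064     ]
sides [np.float64(0.0439), np.float64(0.0441), np.float64(0.0461), np.float64(0.0435)]
-16.200777364662905 0.05949555931996633
-16.78095673659713 0.04389689823353205
-17.491310312232226 0.04613935438106972
-17.637147650815173 0.15050736391983272
shift tool [ 0.39905119 -0.31349656  0.08148107] yaw 17.805793467322495
```

```bash
python3 -m creep '[1,0.19,-0.15,0,0, 1,0.19,-0.15,0,0, 1,0.19,-0.15,0,0, 1,0.19,-0.15,0,0, 1,0.19,-0.15,0,0]'; python3 -m creep '[1,0.2,-0.16,0,0, 1,0.2,-0.16,0,0, 1,0.2,-0.16,0,0, 1,0.2,-0.16,0,0, 1,0.2,-0.16,0,0]'; python3 -m creep '[1,0,0,0,1, 1,0,0,0,1, 1,0,0,0,1, 1,0,0,0,1, 1,0,0,0,1]'; python3 - <<'E'
from h import *
s=sensors.state();M=R.from_quat(s["tool_rot"]).as_matrix()
print(s["time"],s["tcp_pos"],s["width"],s["ft_force"],"yaw",np.degrees(np.arctan2(M[1,0],M[0,0])),"shift",M.T@(np.r_[.4635,-.149,.12]-s["tcp_pos"]),M[:,2])
E
```

```text
time: 0.6
tcp_pos: [0.3191, -0.3678, 0.2413]
tool_rot: [0.988, 0.155, -0.0, -0.001]
ft_force: [0.5, -0.9, 1.0]
width: 0.585
grasp_force: 0.0
time: 1.1
tcp_pos: [0.4572, -0.16, 0.2416]
tool_rot: [0.988, 0.155, -0.0, -0.0]
ft_force: [1.2, -0.6, -0.2]
width: 0.125
grasp_force: 0.0
time: 1.6
tcp_pos: [0.4564, -0.1616, 0.2414]
tool_rot: [0.994, -0.106, -0.0, -0.0]
ft_force: [-0.4, 0.4, 1.0]
width: 0.005
grasp_force: 0.0
1.6 [ 0.45637801 -0.16163339  0.24136359] 0.005023638629798847 [-0.37915463  0.42252405  0.96502732] yaw -12.205493415364055 shift [ 0.00438286 -0.01381711  0.12136443] [-6.83782571e-04  4.55040355e-04 -9.99999663e-01]
```

```bash
python3 -m creep '[1,0.004,-0.014,0.04,0.16, 1,0.004,-0.014,0.08,0.16, 1,0.004,-0.014,0.12,0.16, 1,0.004,-0.014,0.12,0.16, 1,0.004,-0.014,0.12,0.16]'; python3 - <<'E'
from h import *
s=sensors.state();M=R.from_quat(s["tool_rot"]).as_matrix()
print(s["tcp_pos"],s["ft_force"],np.degrees(np.arctan2(M[1,0],M[0,0])))
c=cams.grab_frame("scene");t=cams.grab_frame("top")
o=np.zeros((400,800,3),np.uint8)
o[:]=np.hstack([cv2.resize(c["frame"][130:260,300:430],(400,400)),cv2.resize(t["frame"][140:270,310:440],(400,400))]);cv2.imwrite("pics/near.png",o)
E
```

```text
time: 2.1
tcp_pos: [0.463, -0.1489, 0.1217]
tool_rot: [0.989, -0.147, -0.001, -0.0]
ft_force: [-0.4, -0.1, 0.1]
width: 0.006
grasp_force: 0.0
[ 0.46303867 -0.14893056  0.12168791] [-0.35250259 -0.13756388  0.07318535] -16.93111922324378
```

View pics/near.png

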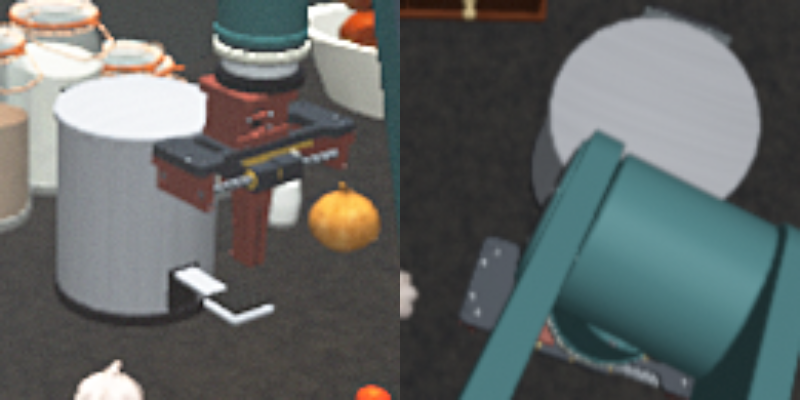

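The closed fingers are directly over the pad and the gripper body is clear of the bin. I'll press half way and then check again.

```bash
python3 -m creep '[1,0,0,0.015,0, 1,0,0,0.03,0, 1,0,0,0.036,0, 1,0,0,0.042,0, 1,0,0,0.048,0]'; python3 -m creep '[1,0,0,0.005,0, 1,0,0,0.01,0, 1,0,0,0.01,0]'; python3 - <<'E'
from h import *
s=sensors.state()
print(s["tcp_pos"],s["ft_force"])
c=cams.grab_frame("scene");w=cams.grab_frame("wrist")
o=np.hstack([cv2.resize(c["frame"][100:260,290:450],(400,400)),cv2.resize(w["frame"],(400,400))]);cv2.imwrite("pics/half.png",o)
E
```

```text
time: 2.7
tcp_pos: [0.4637, -0.1493, 0.0747]
tool_rot: [0.989, -0.148, 0.0, 0.0]
ft_force: [-2.6, -0.2, 7.0]
width: 0.004
grasp_force: 3.1
time: 3.0
tcp_pos: [0.4634, -0.1492, 0.0642]
tool_rot: [0.989, -0.148, -0.0, 0.0]
ft_force: [-3.6, 0.5, 4.8]
width: 0.006
grasp_force: 2.9
[ 0.46339981 -0.14918399  0.06422522] [-3.63832263  0.5134771   4.77388169]
```

View pics/half.png

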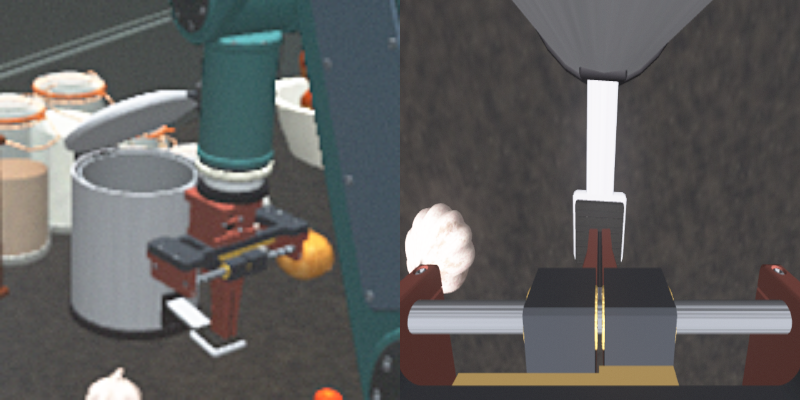

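The lid is about half open and clear of the wrist, and the finger is centred sideways on the pad. The sideways force is pad friction. I'll press to the stop.

```bash
python3 -m creep '[1,0,0,0.005,0, 1,0,0,0.01,0, 1,0,0,0.014,0, 1,0,0,0.017,0, 1,0,0,0.017,0]'; python3 -m creep '[1,0,0,0.002,0, 1,0,0,0.002,0]'; python3 - <<'E'
from h import *
s=sensors.state()
print(s["tcp_pos"],s["ft_force"])
c=cams.grab_frame("scene")
cv2.imwrite("pics/open.png",cv2.resize(c["frame"][100:260,290:450],(400,400)))
E
```

```text
time: 3.6
tcp_pos: [0.4643, -0.1495, 0.0475]
tool_rot: [0.989, -0.148, 0.001, 0.0]
ft_force: [-2.0, 0.0, 6.3]
width: 0.002
grasp_force: 2.8
time: 3.8
tcp_pos: [0.4645, -0.1496, 0.0464]
tool_rot: [0.989, -0.148, 0.001, 0.0]
ft_force: [-3.3, 0.7, 16.5]
width: 0.011
grasp_force: 8.6
[ 0.46446082 -0.14959784  0.04642796] [-3.28808085  0.66705348 16.45240993]
```

View pics/open.png

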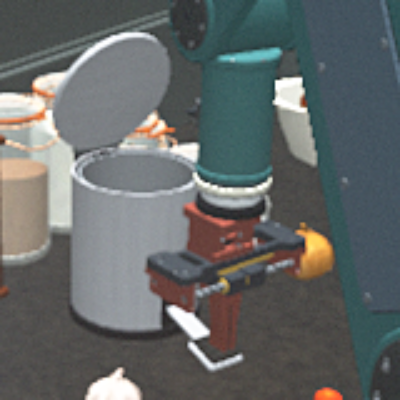

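The lid stands up and the force has risen to 16 N, so the pedal is at its stop. I'll hold for about 2.5 s, then raise at about 30 mm/s (3 mm per row).

```bash

python3 -m creep '[1,0,0,0,0, 1,0,0,0,0, 1,0,0,0,0, 1,0,0,0,0, 1,0,0,0,0]'|grep force; python3 -m creep '[1,0,0,0,0, 1,0,0,0,0, 1,0,0,0,0, 1,0,0,0,0, 1,0,0,0,0]'|grep force;python3 -m creep '[1,0,0,0,0, 1,0,0,0,0, 1,0,0,0,0, 1,0,0,0,0, 1,0,0,0,0]'|grep force;python3 -m creep '[1,0,0,0,0, 1,0,0,0,0, 1,0,0,0,0, 1,0,0,0,0, 1,0,0,0,0]'|grep force;python3 -m creep '[1,0,0,0,0, 1,0,0,0,0, 1,0,0,0,0, 1,0,0,0,0, 1,0,0,0,0]'
python3 -m creep '[1,0,0,-0.003,0, 1,0,0,-0.006,0, 1,0,0,-0.009,0, 1,0,0,-0.012,0, 1,0,0,-0.015,0]'
python3 -m creep '[1,0,0,-0.003,0, 1,0,0,-0.006,0, 1,0,0,-0.009,0, 1,0,0,-0.012,0, 1,0,0,-0.015,0]'
python3 -m creep '[1,0,0,-0.003,0, 1,0,0,-0.006,0, 1,0,0,-0.009,0, 1,0,0,-0.012,0, 1,0,0,-0.015,0]'
python3 -m creep '[1,0,0,-0.02,0, 1,0,0,-0.04,0, 1,0,0,-0.06,0, 1,0,0,-0.06,0, 1,0,0,-0.06,0]'
python3 - <<'E'
from h import *
c=cams.grab_frame("scene")
cv2.imwrite("pics/shut.png",c["frame"])
E
```

```text
ft_force: [-3.7, 0.8, 15.7]
grasp_force: 7.8
ft_force: [-3.4, 1.0, 15.0]
grasp_force: 7.8
ft_force: [-3.4, 1.5, 14.7]
grasp_force: 7.8
ft_force: [-4.0, 0.5, 15.7]
grasp_force: 7.8
time: 6.35
tcp_pos: [0.4644, -0.1496, 0.0466]
tool_rot: [0.989, -0.148, 0.001, 0.0]
ft_force: [-3.5, 0.5, 14.9]
width: 0.005
grasp_force: 7.8
time: 6.85
tcp_pos: [0.4634, -0.1492, 0.0608]
tool_rot: [0.989, -0.148, 0.0, 0.0]
ft_force: [-2.6, -0.1, 5.3]
width: 0.006
grasp_force: 2.9
time: 7.35
tcp_pos: [0.4638, -0.1494, 0.0759]
tool_rot: [0.989, -0.148, 0.001, 0.0]
ft_force: [-1.5, 0.0, 4.8]
width: 0.007
grasp_force: 2.6
time: 7.85
tcp_pos: [0.4634, -0.149, 0.0898]
tool_rot: [0.989, -0.148, -0.0, -0.0]
ft_force: [-0.6, -0.3, 0.5]
width: 0.005
grasp_force: 0.0
time: 8.35
tcp_pos: [0.4635, -0.1491, 0.1496]
tool_rot: [0.989, -0.148, 0.0, 0.0]
ft_force: [-0.6, -0.7, -0.8]
width: 0.006
grasp_force: 0.0
```

View pics/shut.png

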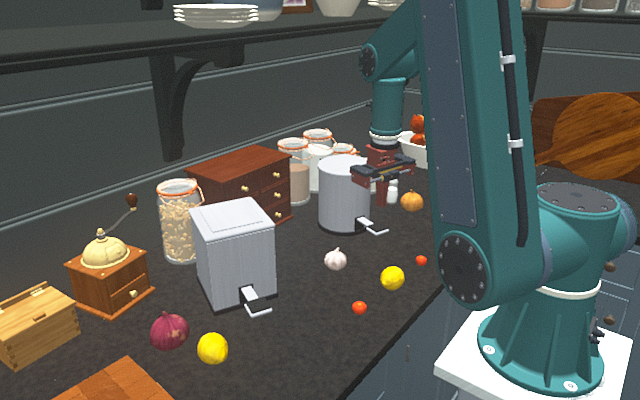

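Both lids are shut: the round bin at (344,160) and the box bin at (232,220). The arm is clear of everything, so I'll hand in.

```bash
python3 -c "
from rig import workorder
print(workorder.finish_job())"
```

```text
the job is handed in; nothing more can be done
None
```

I pressed the round bin's pedal to its stop and held the lid up for about 2.5 s, then let it down at about 30 mm/s. The last picture shows both bins shut and the arm clear; the job is handed in, but no verdict came back.

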